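Make up two food-test kits in a mobile laboratory

ROBOT

A 6-joint arm with a two-finger parallel gripper is mounted at the origin on the work surface. World frame = base frame: x ahead of the robot, y to its left, z up, the work surface at z = 0. Lengths are in m, angles in rad, forces in N, time in s.
With the tool pointing down it reaches from about 0.4 to 0.925 m from the base axis. Payload 12.5 kg.
Tool frame: the origin (TCP) lies between the finger pads; the fingertips stand 8 mm ahead of it and the grasp point (between the pads) lies 11 mm behind it (env.tips_ahead is the distance from the TCP to the fingertips, in m); z points along the fingers, y is the line along which they close (so a half turn about z gives the same grasp; the last joint's range is limited). The gripper opens to 95 mm and grips with 3 to 60 N. Pads are 20 mm wide; open, the fingers measure 119 mm over their backs; the gripper's body (75 mm by 180 mm) begins 59 mm behind the grasp point.
Start: joints at [0.995, 0.491, 1.559, -0, 1.092, -0.106], TCP at [0.283, 0.557, 0.223] pointing down, gripper open.
Joint ranges: [-3.1, 3.1], [-0.84, 2.19], [0.05, 2.79], [-1.13, 4.28], [0.06, 2.93], [-2.69, 2.69]. Speed limits (rad/s): [2.22, 2.22, 2.79, 3.14, 3.14, 3.14].

INTERFACE

Orientations are given as a unit quaternion [x, y, z, w].
In Python, from workcell import monitor, vision, sign_off, env gives the robot as it stands.
- The arm moves only by the tool carry_out, never from a script. Its argument "motion" is a list that holds one entry, the list of rows, each a list of 7 numbers: the turn, a rotation vector about the tool's x, y, z in units of 5 degrees (1.0 is 5 degrees), then the shift along the tool's x, y, z in units of 50 mm (1.0 is 50 mm), then the opening, from 0 (shut) to 1 (fully open). A call has 1 to 8 rows; each row shifts and turns the commanded pose from where the row before left it, along the tool's axes as they then stand; what a row does not reach is not made up. A row lasts 1/10 s, in which the tool goes at most 50 mm and 8.59 degrees, less where a joint would pass 70% of its speed; a pose out of reach is approached as far as the arm can. A call is refused whole if a number of a shift passes 1 or a number of a turn 1, either way. A call with a gripper value outside its range is refused whole. The fingers move at their own pace and stop on an object; "squeeze" is the grip in N (left out, the last holds). Time passes only in rows, so rows that do not move let the fingers close. It gives the time, the measured TCP pose, the force, the opening and the grip force at its end, in the units of the state.
- monitor.get_state(): the state, without advancing time (a new reading comes with each control period).
- vision.camera(name): name is "scene" or "top"; returns the picture (480x640x3 uint8, red, green, blue); there is no depth.
- vision.camera_model(name): a dict with "fx", "fy", "cx", "cy" (pixels), "dist" ([k1, k2, p1, p2, k3] as OpenCV has them; the pictures are not rectified), "cam_to_world" (4x4, takes a point from camera to world coordinates). Camera axes: x right, y down, z forward; pixel columns grow to the right and rows downward; lengths in m; the calibration is good to about 2 mm. A picture is of the moment at which its call begins. camera_model takes no time and is no camera call.
- sign_off(): hands the job in; it is judged then, once.
The state is a dict: "time_s": time; "qpos": joint angles; "qd": joint speeds; "tau": joint torques, N m; "tcp_pos": TCP position; "orientation": TCP orientation; "contact_force": force on the tool from outside, world axes, zero at the start; "wrist_torque": the same for the moment, N m; "finger_gap": opening from 0.0 (shut) to 1.0 (fully open); "finger_force": force on a finger pad.
Only numpy, scipy, OpenCV 4.12 (cv2) and the standard library are available. Lean on these libraries where they do the work, as an engineer would, in place of code of your own. Each camera call takes 0.05 s, during which the arm holds its last target. There are 200 camera calls.

TASK

Make up the two test kits for the next stop: the blue kit tray gets the tube with the teal cap and the amber bottle; the yellow kit tray gets the tube with the orange cap, the white bottle and the carton of test strips. Stand each one upright on the floor of the pocket formed for it (tube in the small round pocket, bottle in the large round one, carton in the oblong one), setting it down rather than dropping it. Leave the purple-capped tube in the rack, and the reagent bottle and the tip box on the bench as they are.

Things in the scene. Friction and masses are not known exactly. Their poses are not given: they have to be found in the camera images.
- teal_tube: Clear 50 ml tube, TEAL cap, standing in a wire rack: body 29 mm across, cap 34 mm across and 18 tall, 115 mm tall in all, 45 g. Origin: centre of its foot, z up. Rack: fixed, 190 x 76 x 72 mm high, long side along world x within 0.25 rad, 35 mm cells; feet 8 mm above the bench, tubes 76 mm apart along it. Grip the cap, closing along world y, and lift the foot 75 mm straight up to clear.
- orange_tube: The same kind of tube with an ORANGE cap, in the same rack. Size, origin and axes as teal_tube. Which of the three tubes stands where in the rack varies.
- amber_bottle: Dark AMBER bottle, brown cap, white label; straight sides, 40 mm across, 80 tall, 90 g. Origin: centre of its foot, z up. Stands on a fixed shallow grey metal stock tray (236 x 100 mm, rim 18 mm high, floor 3 mm above the bench, long side along world x within 0.25 rad), in a row with the white bottle and the carton in any order, about 76 mm apart.
- white_bottle: The same kind of bottle, all WHITE with a white cap, on the same stock tray. Size, origin and axes as amber_bottle.
- strip_carton: White carton of test strips with green bands and a green stripe along its top, standing: 60 mm (its x axis) x 30 mm (y) x 75 mm tall, 40 g. Origin: centre of its underside, z up. On the stock tray, its length along the tray's within 0.2 rad. Grip it across the 30 mm. Either way round will do in its pocket.
- blue_tray: BLUE kit tray, fixed block 224 mm (its x) x 92 (y) x 40 high, with 10 mm end lips. Origin: centre of its underside, on the bench. Three pockets 32 mm deep (floor 8 mm above the underside) at y = 0: small round, 40 mm across, for a tube, x = -76 mm (end nearer the robot); oblong, 72 (x) x 42 mm (y), for a carton, x = 0; large round, 52 mm across, for a bottle, x = +76 mm. Yaw within 0.25 rad.
- yellow_tray: YELLOW kit tray, otherwise the same as blue_tray: size, pockets, origin and axes. Trays, rack and stock tray change places from start to start.
- purple_tube: Bystander: a tube like the others with a PURPLE cap, in the same rack. It stays there. Origin: centre of its foot.
- reagent_bottle: Bystander: clear reagent bottle with a blue cap, 56 mm across, 100 mm tall, on the bench at the left. Origin: centre of its foot.
- tip_box: Bystander: grey and white box of yellow pipette tips, 82 x 120 mm, 54 mm high, on the bench beyond the work. Origin: centre of its underside.
There are look-alikes about, which are no part of the job. Of the things that look like the strip_carton, the middle-sized one is meant.

How it is judged:
By the outcome, as a careful person would: the job done as asked, in the order asked, and still so for the second after the job is handed in, with the robot touching nothing.
It also fails if it takes over 134 s, if anything falls off the work surface, if the arm or the gripper's body presses on something with over 40 N, if the wrist force passes 120 N, or if a joint passes its speed limit or range.

## Working session

There is one attempt and no reset: what is moved stays moved. The work goes in short steps, Python scripts to look and compute and a tool call to move; the robot and the scene stay as the last step left them, time stands still between calls to the robot, and variables do not carry over. Pictures are saved under pics/ and viewed, at most 14 in all, crops included, and the job is handed in when it is done.

Besides the shell and the picture viewer there is one more tool, called after "Request:" as name(argument=value, ...) on one line, values as JSON. carry_out: Moves the arm, as the interface text tells. Its arguments: {"type":"object","properties":{"motion":{"type":"array","items":{"type":"array","items":{"type":"array","items":{"type":"number"}}}},"squeeze":{"type":"number"}},"required":["motion"]}

```bash
ls; mkdir -p pics; python3 - <<'E'
from workcell import monitor, vision, env
import cv2
print(monitor.get_state())
for n in("scene","top"):
    cv2.imwrite(f"pics/{n}0.png",vision.camera(n)[:,:,::-1]); print(vision.camera_model(n))
print(env.tips_ahead)
E
```

```text
pics
{'time_s': 0.0, 'qpos': array([ 9.95379694e-01,  4.91549707e-01,  1.55947566e+00, -1.98789468e-05,
        1.09168331e+00, -1.05552876e-01]), 'qd': array([ 0.00015029,  0.00085409, -0.00044171, -0.00078795, -0.00027105,
        0.00067852]), 'tau': array([ 1.66871414e-03, -6.12638140e+01, -2.58187670e+01,  6.93396851e-02,
        4.81169473e-02, -1.24829376e-04]), 'tcp_pos': array([0.28280195, 0.5570841 , 0.22205884]), 'orientation': array([ 2.32772239e-01,  9.72531117e-01, -5.28919535e-04, -1.78032069e-04]), 'contact_force': array([ 0.11124866,  0.94374816, -0.71426669]), 'wrist_torque': array([ 0.01153003, -0.02703499,  0.00438278]), 'finger_force': 0.0, 'finger_gap': 1.0009472253377074}
{'fx': 596.4005290499681, 'fy': 596.4005290499681, 'cx': 317.17517805628177, 'cy': 235.34123429704482, 'dist': array([-0.0225425,  0.       ,  0.       ,  0.       ,  0.       ]), 'cam_to_world': array([[-0.80592472,  0.36278348, -0.46783917,  1.19692702],
       [ 0.59194908,  0.48174598, -0.64615563,  0.82850077],
       [-0.00903495, -0.79768976, -0.60300034,  0.79482779],
       [ 0.        ,  0.        ,  0.        ,  1.        ]])}
{'fx': 566.246447368426, 'fy': 566.246447368426, 'cx': 324.7060549396472, 'cy': 229.16693620806697, 'dist': array([-0.04781803,  0.        ,  0.        ,  0.        ,  0.        ]), 'cam_to_world': array([[-1.97221283e-02, -9.86867488e-01,  1.60323418e-01,
         3.86688928e-01],
       [-9.99805483e-01,  1.94962175e-02, -2.98215220e-03,
         4.51877790e-02],
       [-1.82711173e-04, -1.60351047e-01, -9.87060033e-01,
         1.26760645e+00],
       [ 0.00000000e+00,  0.00000000e+00,  0.00000000e+00,
         1.00000000e+00]])}
0.008
```

View pics/top0.png

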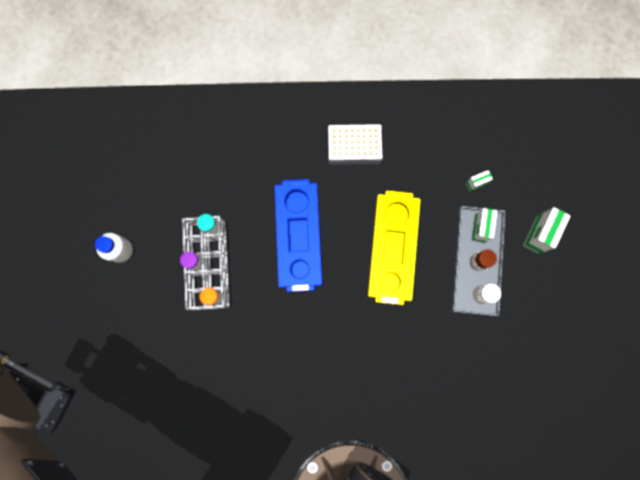

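View pics/scene0.png

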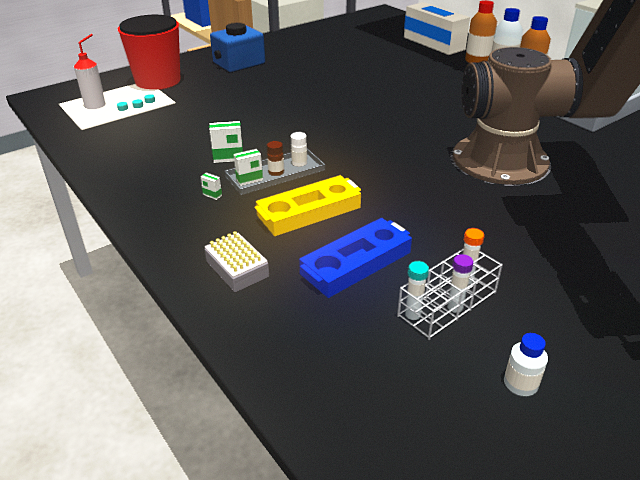

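Top view: rack (206,262), blue tray (298,236), yellow tray (395,247), stock tray (480,260) holding the carton, amber and white bottles. The look-alike cartons are off the tray at (480,180) and (549,230). Next, enlarged crops.

```bash
cat > h.py <<'E'
import numpy as np, cv2
from workcell import vision
def w(n,u,v,z):
    m=vision.camera_model(n); K=np.array([[m['fx'],0,m['cx']],[0,m['fy'],m['cy']],[0,0,1]])
    p=cv2.undistortPoints(np.array([[[u,v]]],float),K,np.array(m['dist']))[0,0]
    T=m['cam_to_world']; d=T[:3,:3]@[p[0],p[1],1]; o=T[:3,3]
    return (o+d*(z-o[2])/d[2])[:3]
def px(n,P):
    m=vision.camera_model(n); K=np.array([[m['fx'],0,m['cx']],[0,m['fy'],m['cy']],[0,0,1]])
    T=np.linalg.inv(m['cam_to_world'])
    return cv2.projectPoints(np.array(P,float).reshape(-1,3),cv2.Rodrigues(T[:3,:3])[0],T[:3,3],K,np.array(m['dist']))[0][:,0]
def crop(src,dst,x0,y0,x1,y1,s):
    im=cv2.imread(src)[y0:y1,x0:x1]; im=cv2.resize(im,None,fx=s,fy=s,interpolation=cv2.INTER_CUBIC)
    for x in range((x0//20+1)*20,x1,20): cv2.putText(im,str(x),(int((x-x0)*s),10),0,.35,(255,255,255),1); cv2.line(im,(int((x-x0+.5)*s),12),(int((x-x0+.5)*s),18),(255,255,255),1)
    for y in range((y0//20+1)*20,y1,20): cv2.putText(im,str(y),(0,int((y-y0+.5)*s)+4),0,.35,(255,255,255),1); cv2.line(im,(24,int((y-y0+.5)*s)),(30,int((y-y0+.5)*s)),(255,255,255),1)
    cv2.imwrite(dst,im)
E
python3 -c "
from h import *
crop('pics/top0.png','pics/c1.png',170,170,330,290+30,4)
crop('pics/top0.png','pics/c2.png',360,180,520,320,5)"
```

```text
(no output)
```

View pics/c1.png

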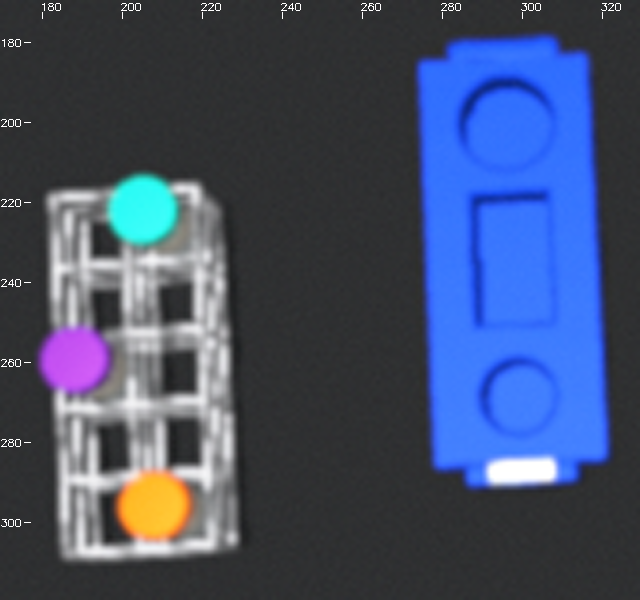

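View pics/c2.png

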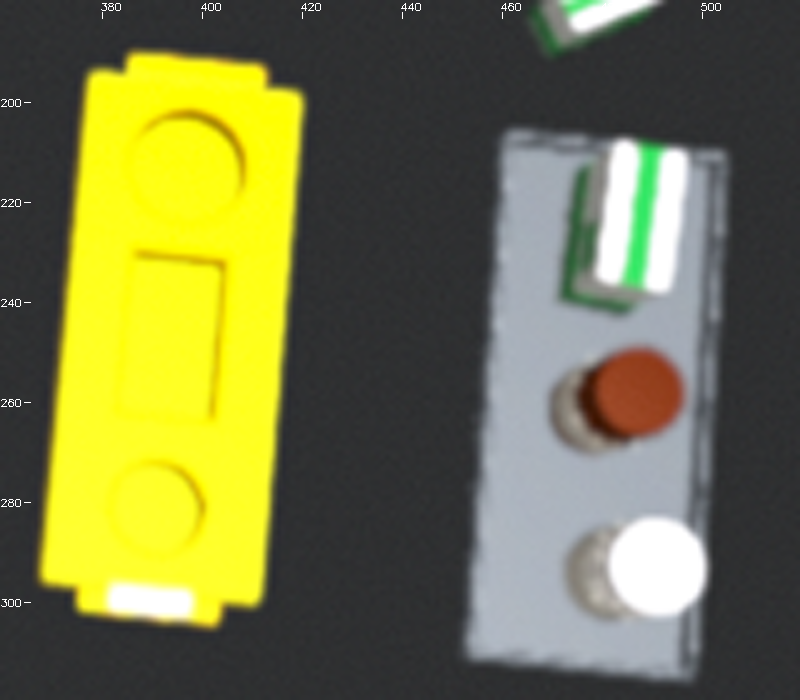

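c1 shows the teal cap at (205.1,221.9), orange at (207.9,296.1), and blue pockets at (296.4,200.9), (297.8,234.6), (299.4,268.9). c2 shows the carton top centre at (488,222.8), amber cap at (486,258), white cap at (491,293), and yellow pockets at (397.5,212.5), (394.2,246.6), (391,280.8).

```bash
python3 - <<'E'
from h import *
r=lambda a:np.round(a,4)
pts=dict(teal=(205.1,221.9,.123),purple=(188.1,259.4,.123),orange=(207.9,296.1,.123),carton=(488,222.8,.078),amber=(486,258,.083),white=(491,293,.083),
 bB=(296.4,200.9,.04),bO=(297.8,234.6,.04),bS=(299.4,268.9,.04),yB=(397.5,212.5,.04),yO=(394.2,246.6,.04),yS=(391,280.8,.04))
W={k:w('top',*v) for k,v in pts.items()}
for k,v in W.items(): print(k,r(v),'scene px',np.round(px('scene',v)[0],1),'reach',round(np.hypot(*v[:2]),3))
for a in 'by':
    print(a,[r(np.linalg.norm(W[a+i]-W[a+j])) for i,j in('BO','OS')],'yaw',r(np.arctan2(*(W[a+'B']-W[a+'S'])[1::-1])))
c=[w('top',360+x/5-.4,180+y/5-.4,.078) for x,y in((612,140),(688,150),(672,293),(595,282))]
print('carton sides',r([np.linalg.norm(c[i]-c[i-1]) for i in range(4)]),'yaw',r(np.arctan2(*(c[0]-c[3])[1::-1])),r(np.arctan2(*(c[1]-c[2])[1::-1])))
im=cv2.imread('pics/scene0.png'); h=cv2.cvtColor(im,cv2.COLOR_BGR2HSV)
q=[w('top',u,v,.072) for u,v in((182.2,218.5),(185.5,308.5))]; print('rack yaw',r(np.arctan2(*(q[0]-q[1])[1::-1])),np.linalg.norm(q[0]-q[1]))
crop('pics/scene0.png','pics/c3.png',200,110,360,230,5)
crop('pics/scene0.png','pics/c4.png',340,215,510,342,4.5)
E
```

```text
teal [0.5926 0.2874 0.123 ] scene px [416.4 267.5] reach 0.659
purple [0.5157 0.3211 0.123 ] scene px [461.4 260.4] reach 0.608
orange [0.4407 0.2797 0.123 ] scene px [472.6 233.8] reach 0.522
carton [ 0.5868 -0.3082  0.078 ] scene px [245.5 154.4] reach 0.663
amber [ 0.5107 -0.2975  0.083 ] scene px [274.  145.2] reach 0.591
white [ 0.437  -0.3034  0.083 ] scene px [297.1 135.8] reach 0.532
bB [0.6507 0.1029 0.04  ] scene px [326.  262.9] reach 0.659
bO [0.5752 0.1007 0.04  ] scene px [355.  248.1] reach 0.584
bS [0.4997 0.0982 0.04  ] scene px [382.1 234.1] reach 0.509
yB [ 0.6202 -0.12    0.04  ] scene px [277.1 206.8] reach 0.632
yO [ 0.5445 -0.1097  0.04  ] scene px [307.3 197.6] reach 0.555
yS [ 0.4699 -0.0999  0.04  ] scene px [335.6 188.8] reach 0.48
b [np.float64(0.0756), np.float64(0.0755)] yaw 0.0314
y [np.float64(0.0764), np.float64(0.0752)] yaw -0.1331
carton sides [0.0625 0.033  0.0629 0.0332] yaw -0.1816 -0.1785
rack yaw 0.0555 0.19255245148927222
```

View pics/c3.png

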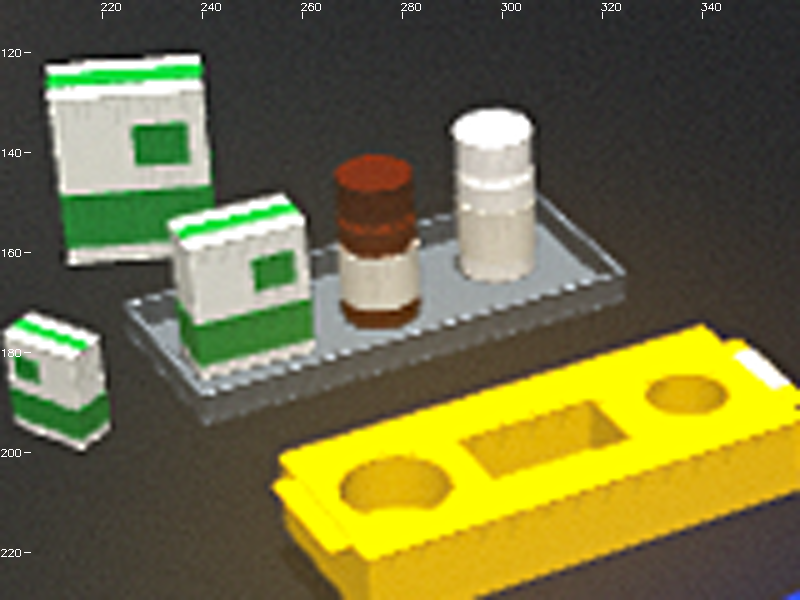

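View pics/c4.png

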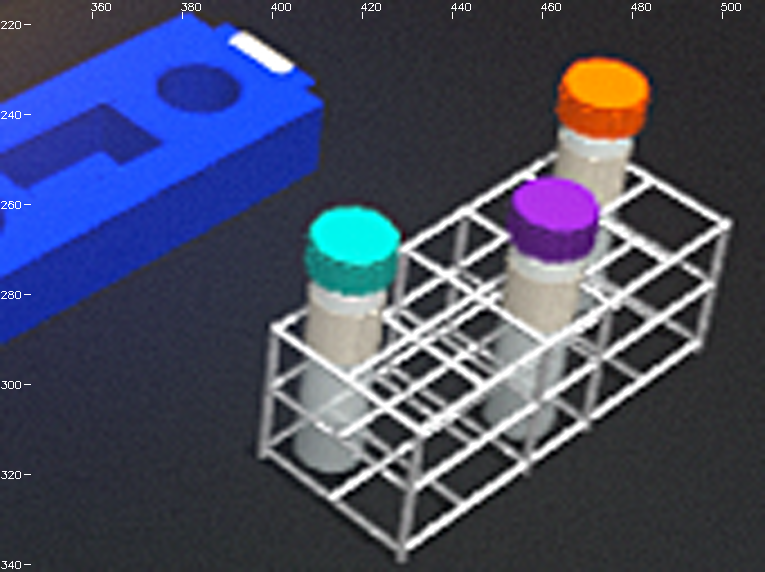

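Both cameras agree to within a constant ~2 px, about 2.5 mm, so I'll split that difference (x −1 mm, y +0.7 mm). Sizes and spacings match the given dimensions. First step: turn the tool so its y axis lies along world y, then move over the teal tube.

Request:
carry_out(motion=[[[0, 0, -0.9, 0, 0, 0, 0.6], [0, 0, -0.9, 0, 0, 0, 0.6], [0, 0, -0.9, 0, 0, 0, 0.6], [0, 0, -0.9, 0, 0, 0, 0.6], [0, 0, -0.9, 0, 0, 0, 0.6], [0, 0, -0.9, 0, 0, 0, 0.6], [0, 0, 0, 0, 0, 0, 0.6]]], squeeze=20)

```text
time_s: 0.8
tcp_pos: [0.2828, 0.5572, 0.2223]
orientation: [-0.001, 1.0, -0.0, -0.0]
contact_force: [0.1, 0.1, -0.4]
finger_gap: 0.605
finger_force: 0.0
```

Request:
carry_out(motion=[[[0, 0, 0, -0.62, -0.54, 0, 0.6], [0, 0, 0, -0.62, -0.54, 0, 0.6], [0, 0, 0, -0.62, -0.54, 0, 0.6], [0, 0, 0, -0.62, -0.54, 0, 0.6], [0, 0, 0, -0.62, -0.54, 0, 0.6], [0, 0, 0, -0.62, -0.54, 0, 0.6], [0, 0, 0, -0.62, -0.54, 0, 0.6], [0, 0, 0, -0.62, -0.54, 0, 0.6]]])

```text
time_s: 1.6
tcp_pos: [0.5323, 0.3404, 0.2226]
orientation: [0.001, 1.0, 0.0, -0.0]
contact_force: [0.6, 1.4, -0.3]
finger_gap: 0.603
finger_force: 0.0
```

Request:
carry_out(motion=[[[0, 0, 0, -0.6, -0.53, 0, 0.6], [0, 0, 0, -0.6, -0.53, 0, 0.6], [0, 0, 0, 0, 0, 0, 0.6], [0, 0, 0, 0, 0, 0, 0.6], [0, 0, 0, 0, 0, 0, 0.6]]])

```text
time_s: 2.1
tcp_pos: [0.5906, 0.2893, 0.2225]
orientation: [-0.0, 1.0, 0.0, -0.0]
contact_force: [-0.3, 0.1, -0.3]
finger_gap: 0.601
finger_force: 0.0
```

Request:
carry_out(motion=[[[0, 0, 0, -0.02, -0.02, 0.48, 0.6], [0, 0, 0, 0, 0, 0.48, 0.6], [0, 0, 0, 0, 0, 0.48, 0.6], [0, 0, 0, 0, 0, 0.48, 0.6], [0, 0, 0, 0, 0, 0.3, 0.6], [0, 0, 0, 0, 0, 0.17, 0.6], [0, 0, 0, 0, 0, 0, 0.6], [0, 0, 0, 0, 0, 0, 0.6]]])

```text
time_s: 2.9
tcp_pos: [0.5926, 0.2882, 0.104]
orientation: [-0.001, 1.0, 0.0, 0.001]
contact_force: [1.1, 0.3, -0.3]
finger_gap: 0.598
finger_force: 0.0
```

Request:
carry_out(motion=[[[0, 0, 0, 0, 0, 0, 0.3], [0, 0, 0, 0, 0, 0, 0.2], [0, 0, 0, 0, 0, 0, 0.2], [0, 0, 0, 0, 0, 0, 0.2], [0, 0, 0, 0, 0, 0, 0.2], [0, 0, 0, 0, 0, 0, 0.2]]])

```text
time_s: 3.5
tcp_pos: [0.5925, 0.2878, 0.1035]
orientation: [-0.001, 1.0, 0.0, 0.0]
contact_force: [-0.1, -0.0, 3.5]
finger_gap: 0.354
finger_force: 20.0
```

Request:
carry_out(motion=[[[0, 0, 0, 0, 0, -0.2, 0.2], [0, 0, 0, 0, 0, -0.3, 0.2], [0, 0, 0, 0, 0, -0.4, 0.2], [0, 0, 0, 0, 0, -0.4, 0.2], [0, 0, 0, 0, 0, -0.4, 0.2], [0, 0, 0, 0, 0, -0.4, 0.2], [0, 0, 0, 0, 0, -0.3, 0.2], [0, 0, 0, 0, 0, -0.1, 0.2]]])

```text
time_s: 4.3
tcp_pos: [0.5927, 0.2879, 0.231]
orientation: [-0.001, 1.0, 0.001, 0.002]
contact_force: [0.4, 0.5, -0.5]
finger_gap: 0.353
finger_force: 20.0
```

Request:
carry_out(motion=[[[0, 0, 0, 0.14, -0.28, 0, 0.2], [0, 0, 0, 0.28, -0.56, 0, 0.2], [0, 0, 0, 0.3, -0.6, 0, 0.2], [0, 0, 0, 0.3, -0.6, 0, 0.2], [0, 0, 0, 0.3, -0.6, 0, 0.2], [0, 0, 0, 0.28, -0.56, 0, 0.2], [0, 0, 0, 0.2, -0.42, 0, 0.2], [0, 0, 0, 0.08, -0.16, 0, 0.2]]])

```text
time_s: 5.1
tcp_pos: [0.4977, 0.0972, 0.2285]
orientation: [-0.0, 1.0, -0.0, -0.0]
contact_force: [-0.2, 0.3, -1.0]
finger_gap: 0.355
finger_force: 20.0
```

Request:
carry_out(motion=[[[0, 0, 0, 0, 0, 0, 0.2], [0, 0, 0, 0, 0, 0, 0.2], [0, 0, 0, 0, 0, 0, 0.2]]])

```text
time_s: 5.4
tcp_pos: [0.499, 0.0994, 0.2281]
orientation: [-0.001, 1.0, 0.0, 0.0]
contact_force: [-0.4, 0.3, -1.3]
finger_gap: 0.352
finger_force: 20.0
```

```bash
python3 - <<'E'
from h import *
cv2.imwrite("pics/s1.png",vision.camera("scene")[:,:,::-1])
crop('pics/s1.png','pics/c5.png',300,140,460,260,5)
E
```

```text
(no output)
```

View pics/c5.png

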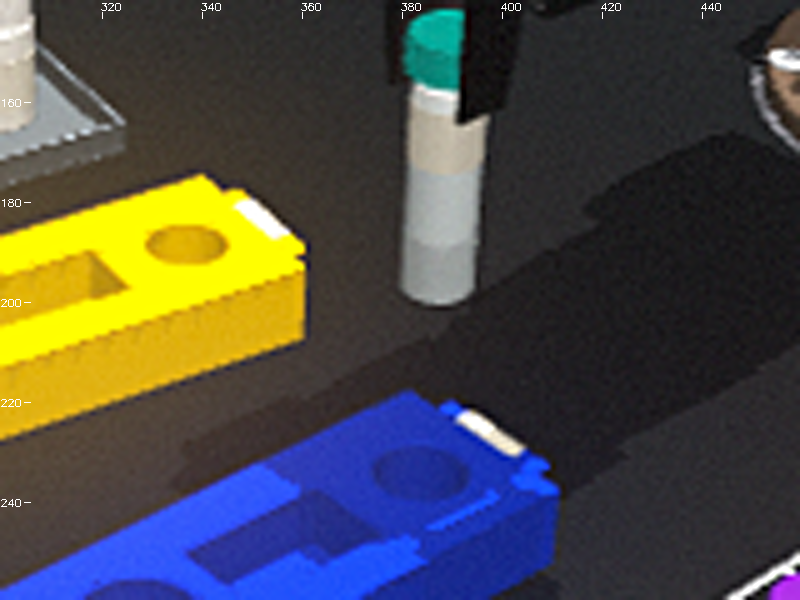

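The tube hangs upright with its foot at about (387,199), above the pocket at (384,234). Lowering.

Request:
carry_out(motion=[[[0, 0, 0, 0, 0, 0.3, 0.2], [0, 0, 0, 0, 0, 0.4, 0.2], [0, 0, 0, 0, 0, 0.4, 0.2], [0, 0, 0, 0, 0, 0.4, 0.2], [0, 0, 0, 0, 0, 0.3, 0.2], [0, 0, 0, 0, 0, 0.2, 0.2], [0, 0, 0, 0, 0, 0.2, 0.2], [0, 0, 0, 0, 0, 0, 0.2]]])

```text
time_s: 6.25
tcp_pos: [0.4983, 0.0988, 0.1172]
orientation: [-0.001, 1.0, -0.0, -0.001]
contact_force: [0.1, -1.1, 0.0]
finger_gap: 0.351
finger_force: 20.0
```

Request:
carry_out(motion=[[[0, 0, 0, 0, 0, 0.1, 0.2], [0, 0, 0, 0, 0, 0.06, 0.2], [0, 0, 0, 0, 0, 0.06, 0.2], [0, 0, 0, 0, 0, 0.03, 0.2], [0, 0, 0, 0, 0, 0.02, 0.2], [0, 0, 0, 0, 0, 0, 0.2], [0, 0, 0, 0, 0, 0, 0.2]]])

```text
time_s: 6.95
tcp_pos: [0.4987, 0.0986, 0.1047]
orientation: [-0.001, 1.0, 0.0, 0.0]
contact_force: [0.4, -0.1, -0.3]
finger_gap: 0.357
finger_force: 20.0
```

Request:
carry_out(motion=[[[0, 0, 0, 0, 0, 0.02, 0.2], [0, 0, 0, 0, 0, 0.02, 0.2], [0, 0, 0, 0, 0, 0, 0.2], [0, 0, 0, 0, 0, 0, 0.2]]])

```text
time_s: 7.35
tcp_pos: [0.4991, 0.0987, 0.1034]
orientation: [-0.001, 1.0, 0.0, 0.001]
contact_force: [-0.0, 0.4, 9.0]
finger_gap: 0.349
finger_force: 20.0
```

Contact with the pocket floor at the expected height. Opening and rising.

Request:
carry_out(motion=[[[0, 0, 0, 0, 0, 0, 0.4], [0, 0, 0, 0, 0, 0, 0.55], [0, 0, 0, 0, 0, 0, 0.6], [0, 0, 0, 0, 0, 0, 0.6], [0, 0, 0, 0, 0, -0.2, 0.6], [0, 0, 0, 0, 0, -0.4, 0.6], [0, 0, 0, 0, 0, -0.6, 0.6], [0, 0, 0, 0, 0, -0.6, 0.65]]])

```text
time_s: 8.15
tcp_pos: [0.4984, 0.0986, 0.1941]
orientation: [-0.001, 1.0, 0.0, -0.0]
contact_force: [0.5, -0.1, -0.4]
finger_gap: 0.637
finger_force: 0.0
```

Request:
carry_out(motion=[[[0, 0, 0, 0, -0.6, -0.2, 0.65], [0, 0, 0, 0, -0.8, 0, 0.65], [0, 0, 0, 0, -0.8, 0, 0.65], [0, 0, 0, 0, -0.8, 0, 0.65], [0, 0, 0, 0, -0.8, 0, 0.65], [0, 0, 0, 0, -0.8, 0, 0.65], [0, 0, 0, 0, -0.8, 0, 0.65], [0, 0, 0, -0.1, -0.8, 0, 0.65]]])

```text
time_s: 8.95
tcp_pos: [0.5035, -0.213, 0.2035]
orientation: [-0.001, 1.0, -0.0, 0.0]
contact_force: [0.6, -0.0, -0.4]
finger_gap: 0.649
finger_force: 0.0
```

Request:
carry_out(motion=[[[0, 0, 0, -0.1, -0.8, 0, 0.65], [0, 0, 0, 0, -0.7, 0, 0.65], [0, 0, 0, 0, -0.2, 0, 0.65], [0, 0, 0, 0, 0, 0, 0.65], [0, 0, 0, 0, 0, 0, 0.65]]])

```text
time_s: 9.45
tcp_pos: [0.509, -0.2953, 0.2028]
orientation: [-0.001, 1.0, 0.0, -0.0]
contact_force: [-0.2, 0.0, 0.2]
finger_gap: 0.653
finger_force: 0.0
```

Request:
carry_out(motion=[[[0, 0, 0, -0.01, -0.03, 0.4, 0.65], [0, 0, 0, 0, 0, 0.5, 0.65], [0, 0, 0, 0, 0, 0.5, 0.65], [0, 0, 0, 0, 0, 0.5, 0.65], [0, 0, 0, 0, 0, 0.5, 0.65], [0, 0, 0, 0, 0, 0.4, 0.65], [0, 0, 0, 0, 0, 0.23, 0.65], [0, 0, 0, 0, 0, 0, 0.65]]])

```text
time_s: 10.25
tcp_pos: [0.5095, -0.2965, 0.0503]
orientation: [-0.001, 1.0, 0.001, -0.001]
contact_force: [0.7, 0.3, 0.2]
finger_gap: 0.651
finger_force: 0.0
```

Request:
carry_out(motion=[[[0, 0, 0, 0, 0, 0, 0.5], [0, 0, 0, 0, 0, 0, 0.42], [0, 0, 0, 0, 0, 0, 0.3], [0, 0, 0, 0, 0, 0, 0.3], [0, 0, 0, 0, 0, 0, 0.3], [0, 0, 0, 0, 0, 0, 0.3]]])

```text
time_s: 10.85
tcp_pos: [0.51, -0.2981, 0.0519]
orientation: [-0.001, 1.0, -0.0, 0.001]
contact_force: [-0.3, 1.0, 6.6]
finger_gap: 0.417
finger_force: 20.0
```

Request:
carry_out(motion=[[[0, 0, 0, 0, 0, -0.2, 0.3], [0, 0, 0, 0, 0, -0.4, 0.3], [0, 0, 0, 0, 0, -0.5, 0.3], [0, 0, 0, 0, 0, -0.5, 0.3], [0, 0, 0, 0, 0, -0.5, 0.3], [0, 0, 0, 0, 0, -0.5, 0.3], [0, 0, 0, 0, 0, -0.2, 0.3]]])

```text
time_s: 11.55
tcp_pos: [0.51, -0.2981, 0.1938]
orientation: [-0.001, 1.0, -0.001, 0.001]
contact_force: [0.2, 0.4, -0.3]
finger_gap: 0.415
finger_force: 20.0
```

Request:
carry_out(motion=[[[0, 0, 0, -0.1, 0.3, 0, 0.3], [0, 0, 0, -0.2, 0.6, 0, 0.3], [0, 0, 0, -0.25, 0.7, 0, 0.3], [0, 0, 0, -0.25, 0.75, 0, 0.3], [0, 0, 0, -0.25, 0.75, 0, 0.3], [0, 0, 0, -0.25, 0.75, 0, 0.3], [0, 0, 0, -0.25, 0.75, 0, 0.3], [0, 0, 0, -0.25, 0.7, 0, 0.3]]])

```text
time_s: 12.35
tcp_pos: [0.5989, -0.03, 0.1898]
orientation: [-0.001, 1.0, 0.0, -0.001]
contact_force: [0.6, -0.1, -0.4]
finger_gap: 0.418
finger_force: 20.0
```

Request:
carry_out(motion=[[[0, 0, 0, -0.25, 0.7, 0, 0.3], [0, 0, 0, -0.25, 0.7, 0, 0.3], [0, 0, 0, -0.25, 0.65, 0, 0.3], [0, 0, 0, -0.18, 0.45, 0, 0.3], [0, 0, 0, -0.06, 0.23, 0, 0.3], [0, 0, 0, 0, 0, 0, 0.3], [0, 0, 0, 0, 0, 0, 0.3], [0, 0, 0, 0, 0, 0, 0.3]]])

```text
time_s: 13.15
tcp_pos: [0.6482, 0.1027, 0.191]
orientation: [-0.0, 1.0, -0.0, -0.0]
contact_force: [0.1, 0.5, -0.5]
finger_gap: 0.419
finger_force: 20.0
```

Request:
carry_out(motion=[[[0, 0, 0, -0.02, 0.01, 0.3, 0.3], [0, 0, 0, 0, 0, 0.5, 0.3], [0, 0, 0, 0, 0, 0.5, 0.3], [0, 0, 0, 0, 0, 0.4, 0.3], [0, 0, 0, 0, 0, 0.4, 0.3], [0, 0, 0, 0, 0, 0.3, 0.3], [0, 0, 0, 0, 0, 0.1, 0.3], [0, 0, 0, 0, 0, 0, 0.3]]])

```text
time_s: 13.95
tcp_pos: [0.6494, 0.104, 0.0654]
orientation: [-0.001, 1.0, 0.0, -0.001]
contact_force: [-0.9, -0.4, -0.8]
finger_gap: 0.418
finger_force: 20.0
```

Request:
carry_out(motion=[[[0, 0, 0, 0, 0, 0.06, 0.3], [0, 0, 0, 0, 0, 0.06, 0.3], [0, 0, 0, 0, 0, 0.02, 0.3], [0, 0, 0, 0, 0, 0.02, 0.3], [0, 0, 0, 0, 0, 0, 0.3], [0, 0, 0, 0, 0, 0, 0.3]]])

```text
time_s: 14.55
tcp_pos: [0.6496, 0.1044, 0.0583]
orientation: [-0.001, 1.0, 0.0, 0.0]
contact_force: [0.1, -0.2, -1.4]
finger_gap: 0.411
finger_force: 20.0
```

Request:
carry_out(motion=[[[0, 0, 0, 0, 0, 0.02, 0.3], [0, 0, 0, 0, 0, 0.02, 0.3], [0, 0, 0, 0, 0, 0, 0.3], [0, 0, 0, 0, 0, 0, 0.3]]])

```text
time_s: 14.95
tcp_pos: [0.6499, 0.1044, 0.0569]
orientation: [-0.001, 1.0, 0.0, 0.001]
contact_force: [-1.4, -0.4, 5.5]
finger_gap: 0.418
finger_force: 20.0
```

Request:
carry_out(motion=[[[0, 0, 0, 0, 0, 0, 0.5], [0, 0, 0, 0, 0, 0, 0.6], [0, 0, 0, 0, 0, 0, 0.65], [0, 0, 0, 0, 0, 0, 0.65], [0, 0, 0, 0, 0, -0.3, 0.65], [0, 0, 0, 0, 0, -0.6, 0.65], [0, 0, 0, 0, 0, -0.8, 0.65], [0, 0, 0, 0, 0, -0.8, 0.65]]])

```text
time_s: 15.75
tcp_pos: [0.6494, 0.1043, 0.1834]
orientation: [-0.001, 1.0, 0.0, -0.0]
contact_force: [0.1, -0.1, 1.2]
finger_gap: 0.649
finger_force: 0.0
```

Request:
carry_out(motion=[[[0, 0, 0, 0.2, 0.2, -0.6, 0.6], [0, 0, 0, 0.6, 0.5, -0.2, 0.6], [0, 0, 0, 0.6, 0.5, 0, 0.6], [0, 0, 0, 0.6, 0.5, 0, 0.6], [0, 0, 0, 0.6, 0.5, 0, 0.6], [0, 0, 0, 0.6, 0.5, 0, 0.6], [0, 0, 0, 0.6, 0.5, 0, 0.6], [0, 0, 0, 0.4, 0.32, 0, 0.6]]])

```text
time_s: 16.55
tcp_pos: [0.4374, 0.2812, 0.2223]
orientation: [-0.001, 1.0, 0.0, 0.0]
contact_force: [-0.2, 0.2, -0.9]
finger_gap: 0.599
finger_force: 0.0
```

Request:
carry_out(motion=[[[0, 0, 0, 0, 0, 0, 0.6], [0, 0, 0, 0, 0, 0, 0.6], [0, 0, 0, 0, 0, 0, 0.6]]])

```text
time_s: 16.85
tcp_pos: [0.4401, 0.2796, 0.2216]
orientation: [-0.0, 1.0, 0.0, 0.0]
contact_force: [0.3, -1.0, -0.2]
finger_gap: 0.602
finger_force: 0.0
```

Request:
carry_out(motion=[[[0, 0, 0, 0, 0.01, 0.4, 0.6], [0, 0, 0, 0, 0, 0.5, 0.6], [0, 0, 0, 0, 0, 0.5, 0.6], [0, 0, 0, 0, 0, 0.4, 0.6], [0, 0, 0, 0, 0, 0.4, 0.6], [0, 0, 0, 0, 0, 0.17, 0.6], [0, 0, 0, 0, 0, 0, 0.6], [0, 0, 0, 0, 0, 0, 0.6]]])

```text
time_s: 17.65
tcp_pos: [0.4399, 0.2804, 0.1032]
orientation: [-0.0, 1.0, 0.0, 0.0]
contact_force: [0.1, 0.5, 0.0]
finger_gap: 0.601
finger_force: 0.0
```

Request:
carry_out(motion=[[[0, 0, 0, 0, 0, 0, 0.45], [0, 0, 0, 0, 0, 0, 0.35], [0, 0, 0, 0, 0, 0, 0.2], [0, 0, 0, 0, 0, 0, 0.2], [0, 0, 0, 0, 0, 0, 0.2], [0, 0, 0, 0, 0, 0, 0.2]]])

```text
time_s: 18.25
tcp_pos: [0.4395, 0.2807, 0.103]
orientation: [-0.001, 1.0, 0.0, 0.0]
contact_force: [-1.4, -0.3, 5.4]
finger_gap: 0.352
finger_force: 20.0
```

Request:
carry_out(motion=[[[0, 0, 0, 0, 0, -0.2, 0.2], [0, 0, 0, 0, 0, -0.4, 0.2], [0, 0, 0, 0, 0, -0.45, 0.2], [0, 0, 0, 0, 0, -0.45, 0.2], [0, 0, 0, 0, 0, -0.45, 0.2], [0, 0, 0, 0, 0, -0.4, 0.2], [0, 0, 0, 0, 0, -0.3, 0.2], [0, 0, 0, 0, 0, 0, 0.2]]])

```text
time_s: 19.05
tcp_pos: [0.4397, 0.2808, 0.2372]
orientation: [-0.001, 1.0, 0.001, 0.002]
contact_force: [0.3, -0.5, -1.5]
finger_gap: 0.349
finger_force: 20.0
```

Request:
carry_out(motion=[[[0, 0, 0, 0, -0.3, 0, 0.2], [0, 0, 0, 0, -0.6, 0, 0.2], [0, 0, 0, 0, -0.7, 0, 0.2], [0, 0, 0, 0, -0.7, 0, 0.2], [0, 0, 0, 0, -0.7, 0, 0.2], [0, 0, 0, 0, -0.7, 0, 0.2], [0, 0, 0, 0, -0.7, 0, 0.2], [0, 0, 0, 0, -0.7, 0, 0.2]]])

```text
time_s: 19.85
tcp_pos: [0.4386, 0.0236, 0.2342]
orientation: [-0.001, 1.0, 0.0, -0.001]
contact_force: [1.0, 0.9, -0.6]
finger_gap: 0.357
finger_force: 20.0
```

Request:
carry_out(motion=[[[0, 0, 0, -0.1, -0.7, 0, 0.2], [0, 0, 0, -0.2, -0.7, 0, 0.2], [0, 0, 0, -0.15, -0.6, 0, 0.2], [0, 0, 0, -0.1, -0.4, 0, 0.2], [0, 0, 0, -0.03, -0.1, 0, 0.2], [0, 0, 0, 0, 0, 0, 0.2], [0, 0, 0, 0, 0, 0, 0.2], [0, 0, 0, 0, 0, 0, 0.2]]])

```text
time_s: 20.65
tcp_pos: [0.4685, -0.0985, 0.235]
orientation: [-0.001, 1.0, 0.0, -0.0]
contact_force: [1.4, -1.3, -0.5]
finger_gap: 0.351
finger_force: 20.0
```

Request:
carry_out(motion=[[[0, 0, 0, 0, -0.01, 0.3, 0.2], [0, 0, 0, 0, 0, 0.45, 0.2], [0, 0, 0, 0, 0, 0.45, 0.2], [0, 0, 0, 0, 0, 0.45, 0.2], [0, 0, 0, 0, 0, 0.4, 0.2], [0, 0, 0, 0, 0, 0.3, 0.2], [0, 0, 0, 0, 0, 0.1, 0.2], [0, 0, 0, 0, 0, 0, 0.2]]])

```text
time_s: 21.45
tcp_pos: [0.4687, -0.0994, 0.1124]
orientation: [-0.001, 1.0, 0.0, -0.0]
contact_force: [-0.7, -0.7, 0.5]
finger_gap: 0.352
finger_force: 20.0
```

Request:
carry_out(motion=[[[0, 0, 0, 0, 0, 0.06, 0.2], [0, 0, 0, 0, 0, 0.05, 0.2], [0, 0, 0, 0, 0, 0.03, 0.2], [0, 0, 0, 0, 0, 0.02, 0.2], [0, 0, 0, 0, 0, 0.02, 0.2], [0, 0, 0, 0, 0, 0, 0.2], [0, 0, 0, 0, 0, 0, 0.2]]])

```text
time_s: 22.15
tcp_pos: [0.4689, -0.0999, 0.1036]
orientation: [-0.001, 1.0, 0.0, 0.0]
contact_force: [-0.1, -0.7, 0.2]
finger_gap: 0.35
finger_force: 20.0
```

Request:
carry_out(motion=[[[0, 0, 0, 0, 0, 0.02, 0.2], [0, 0, 0, 0, 0, 0, 0.2], [0, 0, 0, 0, 0, 0, 0.2]]])

```text
time_s: 22.45
tcp_pos: [0.4691, -0.1, 0.103]
orientation: [-0.001, 1.0, -0.0, 0.0]
contact_force: [-0.3, 1.1, 5.0]
finger_gap: 0.352
finger_force: 20.0
```

Request:
carry_out(motion=[[[0, 0, 0, 0, 0, 0, 0.4], [0, 0, 0, 0, 0, 0, 0.55], [0, 0, 0, 0, 0, 0, 0.6], [0, 0, 0, 0, 0, 0, 0.6], [0, 0, 0, 0, 0, -0.2, 0.6], [0, 0, 0, 0, 0, -0.5, 0.6], [0, 0, 0, 0, 0, -0.7, 0.6], [0, 0, 0, 0, 0, -0.5, 0.65]]])

```text
time_s: 23.25
tcp_pos: [0.469, -0.1, 0.2]
orientation: [-0.001, 1.0, -0.0, 0.001]
contact_force: [0.7, 0.2, 0.5]
finger_gap: 0.632
finger_force: 0.0
```

Request:
carry_out(motion=[[[0, 0, 0, 0.06, -0.5, 0, 0.65], [0, 0, 0, 0.1, -0.7, 0, 0.65], [0, 0, 0, 0.1, -0.7, 0, 0.65], [0, 0, 0, 0.1, -0.7, 0, 0.65], [0, 0, 0, 0.1, -0.7, 0, 0.65], [0, 0, 0, 0.1, -0.5, 0, 0.65], [0, 0, 0, 0.1, -0.26, 0, 0.65], [0, 0, 0, 0, 0, 0, 0.65]]])

```text
time_s: 24.05
tcp_pos: [0.4356, -0.3038, 0.1978]
orientation: [0.0, 1.0, 0.0, 0.0]
contact_force: [0.3, 0.6, -0.1]
finger_gap: 0.652
finger_force: 0.0
```

Request:
carry_out(motion=[[[0, 0, 0, 0, 0, 0, 0.65], [0, 0, 0, 0, 0, 0, 0.65]]])

```text
time_s: 24.25
tcp_pos: [0.4364, -0.3018, 0.1978]
orientation: [-0.001, 1.0, 0.0, 0.0]
contact_force: [-0.4, 0.6, -0.6]
finger_gap: 0.65
finger_force: 0.0
```

Down to 0.051: 2.94 units.

Request:
carry_out(motion=[[[0, 0, 0, 0, -0.02, 0.4, 0.65], [0, 0, 0, 0, 0, 0.5, 0.65], [0, 0, 0, 0, 0, 0.5, 0.65], [0, 0, 0, 0, 0, 0.5, 0.65], [0, 0, 0, 0, 0, 0.5, 0.65], [0, 0, 0, 0, 0, 0.35, 0.65], [0, 0, 0, 0, 0, 0.18, 0.65], [0, 0, 0, 0, 0, 0, 0.65]]])

```text
time_s: 25.05
tcp_pos: [0.4362, -0.3031, 0.0504]
orientation: [-0.001, 1.0, 0.001, -0.001]
contact_force: [-0.4, 0.4, 0.1]
finger_gap: 0.647
finger_force: 0.0
```

Request:
carry_out(motion=[[[0, 0, 0, 0, 0, 0, 0.5], [0, 0, 0, 0, 0, 0, 0.42], [0, 0, 0, 0, 0, 0, 0.3], [0, 0, 0, 0, 0, 0, 0.3], [0, 0, 0, 0, 0, 0, 0.3], [0, 0, 0, 0, 0, 0, 0.3]]])

```text
time_s: 25.65
tcp_pos: [0.4364, -0.3041, 0.0517]
orientation: [-0.001, 1.0, -0.0, 0.0]
contact_force: [-0.4, 0.9, 5.6]
finger_gap: 0.414
finger_force: 20.0
```

Request:
carry_out(motion=[[[0, 0, 0, 0, 0, -0.2, 0.3], [0, 0, 0, 0, 0, -0.4, 0.3], [0, 0, 0, 0, 0, -0.5, 0.3], [0, 0, 0, 0, 0, -0.5, 0.3], [0, 0, 0, 0, 0, -0.5, 0.3], [0, 0, 0, 0, 0, -0.5, 0.3], [0, 0, 0, 0, 0, -0.25, 0.3]]])

```text
time_s: 26.35
tcp_pos: [0.4364, -0.3042, 0.196]
orientation: [-0.001, 1.0, -0.001, 0.001]
contact_force: [-0.1, -0.1, -0.2]
finger_gap: 0.414
finger_force: 20.0
```

Request:
carry_out(motion=[[[0, 0, 0, -0.26, 0.3, 0, 0.3], [0, 0, 0, -0.5, 0.5, 0, 0.3], [0, 0, 0, -0.55, 0.55, 0, 0.3], [0, 0, 0, -0.55, 0.55, 0, 0.3], [0, 0, 0, -0.55, 0.55, 0, 0.3], [0, 0, 0, -0.5, 0.5, 0, 0.3], [0, 0, 0, -0.45, 0.45, 0, 0.3], [0, 0, 0, -0.3, 0.3, 0, 0.3]]])

```text
time_s: 27.15
tcp_pos: [0.6199, -0.1169, 0.1931]
orientation: [-0.001, 1.0, 0.0, -0.0]
contact_force: [0.3, -0.9, -1.5]
finger_gap: 0.414
finger_force: 20.0
```

Request:
carry_out(motion=[[[0, 0, 0, 0, 0, 0, 0.3], [0, 0, 0, 0, 0, 0, 0.3], [0, 0, 0, 0, 0, 0, 0.3]]])

```text
time_s: 27.45
tcp_pos: [0.6182, -0.1193, 0.1934]
orientation: [-0.0, 1.0, 0.0, -0.0]
contact_force: [0.0, 0.3, -1.1]
finger_gap: 0.417
finger_force: 20.0
```

To 0.0565: 2.73 units, creeping at the end.

Request:
carry_out(motion=[[[0, 0, 0, -0.02, 0, 0.3, 0.3], [0, 0, 0, 0, 0, 0.5, 0.3], [0, 0, 0, 0, 0, 0.5, 0.3], [0, 0, 0, 0, 0, 0.5, 0.3], [0, 0, 0, 0, 0, 0.4, 0.3], [0, 0, 0, 0, 0, 0.25, 0.3], [0, 0, 0, 0, 0, 0.1, 0.3], [0, 0, 0, 0, 0, 0, 0.3]]])

```text
time_s: 28.25
tcp_pos: [0.6197, -0.1191, 0.0661]
orientation: [-0.0, 1.0, 0.0, -0.0]
contact_force: [-1.1, 0.5, -0.9]
finger_gap: 0.419
finger_force: 20.0
```

Request:
carry_out(motion=[[[0, 0, 0, 0, 0, 0.06, 0.3], [0, 0, 0, 0, 0, 0.04, 0.3], [0, 0, 0, 0, 0, 0.03, 0.3], [0, 0, 0, 0, 0, 0.02, 0.3], [0, 0, 0, 0, 0, 0.02, 0.3], [0, 0, 0, 0, 0, 0, 0.3], [0, 0, 0, 0, 0, 0, 0.3]]])

```text
time_s: 28.95
tcp_pos: [0.6199, -0.1187, 0.0576]
orientation: [-0.001, 1.0, 0.0, 0.0]
contact_force: [0.1, 0.4, -1.5]
finger_gap: 0.419
finger_force: 20.0
```

Request:
carry_out(motion=[[[0, 0, 0, 0, 0, 0.02, 0.3], [0, 0, 0, 0, 0, 0.01, 0.3], [0, 0, 0, 0, 0, 0, 0.3], [0, 0, 0, 0, 0, 0, 0.3]]])

```text
time_s: 29.35
tcp_pos: [0.6201, -0.1187, 0.0568]
orientation: [-0.001, 1.0, -0.0, 0.0]
contact_force: [-1.6, 1.3, 5.1]
finger_gap: 0.413
finger_force: 20.0
```

Request:
carry_out(motion=[[[0, 0, 0, 0, 0, 0, 0.5], [0, 0, 0, 0, 0, 0, 0.6], [0, 0, 0, 0, 0, 0, 0.65], [0, 0, 0, 0, 0, 0, 0.65], [0, 0, 0, 0, 0, -0.3, 0.65], [0, 0, 0, 0, 0, -0.6, 0.65], [0, 0, 0, 0, 0, -0.8, 0.65], [0, 0, 0, 0, 0, -0.8, 0.65]]])

```text
time_s: 30.15
tcp_pos: [0.6197, -0.1186, 0.1834]
orientation: [-0.001, 1.0, 0.0, -0.0]
contact_force: [-0.2, 0.0, -0.0]
finger_gap: 0.651
finger_force: 0.0
```

Request:
carry_out(motion=[[[0, 0, 0, 0.08, -0.38, -0.36, 0.6], [0, 0, 0, 0.1, -0.6, 0, 0.6], [0, 0, 0, 0.1, -0.7, 0, 0.6], [0, 0, 0, 0.1, -0.7, 0, 0.6], [0, 0, 0, 0.1, -0.7, 0, 0.6], [0, 0, 0, 0.1, -0.5, 0, 0.6], [0, 0, 0, 0.1, -0.2, 0, 0.6], [0, 0, 0, 0, 0, 0, 0.6]]])

```text
time_s: 30.95
tcp_pos: [0.5855, -0.3085, 0.1997]
orientation: [0.0, 1.0, -0.0, 0.0]
contact_force: [0.3, -0.9, -0.4]
finger_gap: 0.596
finger_force: 0.0
```

Request:
carry_out(motion=[[[0, 0, 0.7, 0, 0, 0, 0.6], [0, 0, 0.7, 0, 0, 0, 0.6], [0, 0, 0.7, 0, 0, 0, 0.6], [0, 0, 0, 0, 0, 0, 0.6], [0, 0, 0, 0, 0, 0, 0.6]]])

```text
time_s: 31.45
tcp_pos: [0.5865, -0.3067, 0.1994]
orientation: [0.089, 0.996, 0.0, 0.0]
contact_force: [-0.1, -0.5, -0.3]
finger_gap: 0.6
finger_force: 0.0
```

```bash
python3 - <<'E'
from h import *
from workcell import monitor
from scipy.spatial.transform import Rotation as R
cv2.imwrite("pics/s2.png",vision.camera("scene")[:,:,::-1])
s=monitor.get_state(); print(R.from_quat(s['orientation']).as_matrix().round(3),s['tcp_pos'])
E
```

```text
[[-0.984  0.178  0.   ]
 [ 0.178  0.984  0.   ]
 [-0.     0.    -1.   ]] [ 0.58641365 -0.30685255  0.19939839]
```

View pics/s2.png

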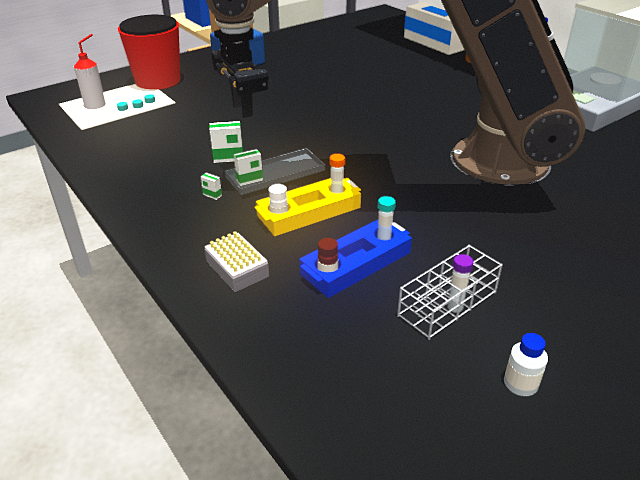

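The four placed items stand in their pockets: orange cap (337,160), white (278,195), teal (386,204), amber (328,250). The carton on the stock tray at (248,166) is untouched. Descending on it.

Request:
carry_out(motion=[[[0, 0, 0, 0, -0.01, 0.4, 0.6], [0, 0, 0, 0, 0, 0.5, 0.6], [0, 0, 0, 0, 0, 0.5, 0.6], [0, 0, 0, 0, 0, 0.5, 0.6], [0, 0, 0, 0, 0, 0.5, 0.6], [0, 0, 0, 0, 0, 0.35, 0.6], [0, 0, 0, 0, 0, 0.21, 0.6], [0, 0, 0, 0, 0, 0, 0.6]]])

```text
time_s: 32.3
tcp_pos: [0.5857, -0.3077, 0.05]
orientation: [0.09, 0.996, 0.001, -0.001]
contact_force: [0.1, 0.5, 0.0]
finger_gap: 0.6
finger_force: 0.0
```

Request:
carry_out(motion=[[[0, 0, 0, 0, 0, 0, 0.45], [0, 0, 0, 0, 0, 0, 0.35], [0, 0, 0, 0, 0, 0, 0.2], [0, 0, 0, 0, 0, 0, 0.2], [0, 0, 0, 0, 0, 0, 0.2], [0, 0, 0, 0, 0, 0, 0.2]]], squeeze=15)

```text
time_s: 32.9
tcp_pos: [0.5863, -0.3083, 0.0517]
orientation: [0.091, 0.996, -0.0, 0.0]
contact_force: [-0.1, 1.2, 5.8]
finger_gap: 0.315
finger_force: 15.0
```

Request:
carry_out(motion=[[[0, 0, 0, 0, 0, -0.2, 0.2], [0, 0, 0, 0, 0, -0.4, 0.2], [0, 0, 0, 0, 0, -0.5, 0.2], [0, 0, 0, 0, 0, -0.5, 0.2], [0, 0, 0, 0, 0, -0.5, 0.2], [0, 0, 0, 0, 0, -0.5, 0.2], [0, 0, 0, 0, 0, -0.3, 0.2], [0, 0, -0.55, 0, 0, 0, 0.2]]])

```text
time_s: 33.7
tcp_pos: [0.5867, -0.3086, 0.1992]
orientation: [0.067, 0.998, -0.001, 0.002]
contact_force: [-0.5, 0.4, -1.3]
finger_gap: 0.312
finger_force: 15.0
```

Request:
carry_out(motion=[[[0, 0, 0, 0.1, 0.3, 0, 0.2], [0, 0, 0, 0.2, 0.5, 0, 0.2], [0, 0, 0, 0.2, 0.6, 0, 0.2], [0, 0, 0, 0.2, 0.6, 0, 0.2], [0, 0, 0, 0.2, 0.6, 0, 0.2], [0, 0, 0, 0.2, 0.6, 0, 0.2], [0, 0, 0, 0.17, 0.45, 0, 0.2], [0, 0, 0, 0.1, 0.18, 0, 0.2]]])

```text
time_s: 34.5
tcp_pos: [0.5427, -0.1068, 0.1962]
orientation: [0.066, 0.998, 0.0, -0.0]
contact_force: [-0.5, 0.2, -0.8]
finger_gap: 0.317
finger_force: 15.0
```

Request:
carry_out(motion=[[[0, 0, 0, 0, 0, 0, 0.2], [0, 0, 0, 0, 0, 0, 0.2], [0, 0, 0, 0, 0, 0, 0.2]]])

```text
time_s: 34.8
tcp_pos: [0.5439, -0.1102, 0.196]
orientation: [0.067, 0.998, -0.0, 0.0]
contact_force: [0.1, 0.3, -0.8]
finger_gap: 0.313
finger_force: 15.0
```

```bash
python3 - <<'E'
from h import *
cv2.imwrite("pics/s3.png",vision.camera("scene")[:,:,::-1])
crop('pics/s3.png','pics/c6.png',230,100,390,220,5)
E
```

```text
(no output)
```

View pics/c6.png

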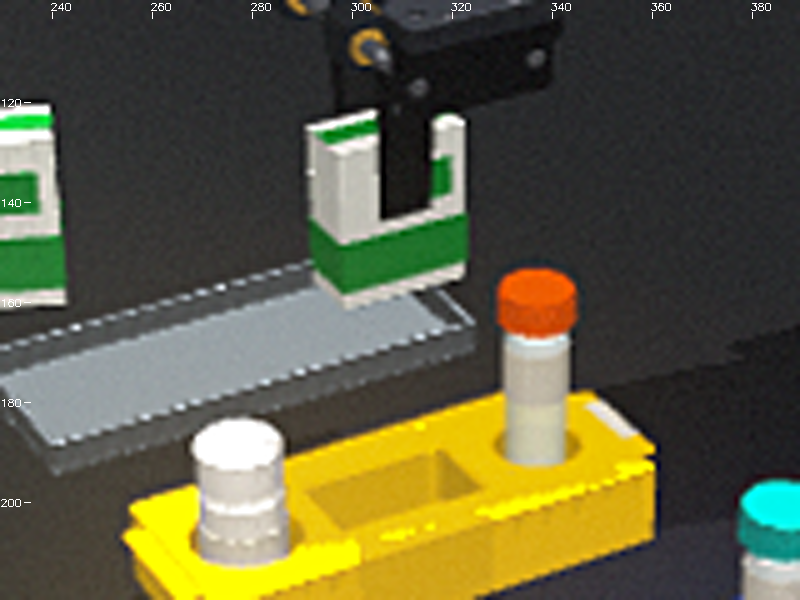

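The carton hangs upright above the oblong pocket, which is at about (308,198), aligned with it and with clearance to both neighbours. Lowering.

Request:
carry_out(motion=[[[0, 0, 0, 0, 0.02, 0.3, 0.2], [0, 0, 0, 0, 0, 0.5, 0.2], [0, 0, 0, 0, 0, 0.5, 0.2], [0, 0, 0, 0, 0, 0.5, 0.2], [0, 0, 0, 0, 0, 0.4, 0.2], [0, 0, 0, 0, 0, 0.25, 0.2], [0, 0, 0, 0, 0, 0.15, 0.2], [0, 0, 0, 0, 0, 0, 0.2]]])

```text
time_s: 35.65
tcp_pos: [0.5438, -0.1086, 0.0656]
orientation: [0.067, 0.998, 0.0, -0.0]
contact_force: [-0.1, 0.1, 0.9]
finger_gap: 0.312
finger_force: 15.0
```

Request:
carry_out(motion=[[[0, 0, 0, 0, 0, 0.06, 0.2], [0, 0, 0, 0, 0, 0.04, 0.2], [0, 0, 0, 0, 0, 0.03, 0.2], [0, 0, 0, 0, 0, 0.02, 0.2], [0, 0, 0, 0, 0, 0.02, 0.2], [0, 0, 0, 0, 0, 0, 0.2], [0, 0, 0, 0, 0, 0, 0.2]]])

```text
time_s: 36.35
tcp_pos: [0.5439, -0.1083, 0.0577]
orientation: [0.067, 0.998, 0.0, 0.0]
contact_force: [-0.1, -0.3, -0.3]
finger_gap: 0.308
finger_force: 15.0
```

Request:
carry_out(motion=[[[0, 0, 0, 0, 0, 0.02, 0.2], [0, 0, 0, 0, 0, 0.01, 0.2], [0, 0, 0, 0, 0, 0, 0.2], [0, 0, 0, 0, 0, 0, 0.2]]])

```text
time_s: 36.75
tcp_pos: [0.5441, -0.1084, 0.0567]
orientation: [0.067, 0.998, -0.0, 0.0]
contact_force: [-1.7, -0.4, 7.4]
finger_gap: 0.313
finger_force: 15.0
```

Request:
carry_out(motion=[[[0, 0, 0, 0, 0, 0, 0.4], [0, 0, 0, 0, 0, 0, 0.5], [0, 0, 0, 0, 0, 0, 0.55], [0, 0, 0, 0, 0, 0, 0.55], [0, 0, 0, 0, 0, -0.3, 0.55], [0, 0, 0, 0, 0, -0.6, 0.55], [0, 0, 0, 0, 0, -0.8, 0.55], [0, 0, 0, 0, 0, -0.8, 0.55]]])

```text
time_s: 37.55
tcp_pos: [0.5435, -0.1082, 0.1822]
orientation: [0.067, 0.998, 0.0, -0.001]
contact_force: [0.5, -0.4, -0.2]
finger_gap: 0.553
finger_force: 0.0
```

Request:
carry_out(motion=[[[0, 0, 0, 0, 0, -0.6, 0.55], [0, 0, 0, 0, -0.5, -0.4, 0.55], [0, 0, 0, 0, -0.7, 0, 0.55], [0, 0, 0, 0, -0.7, 0, 0.55], [0, 0, 0, 0, -0.7, 0, 0.55], [0, 0, 0, 0, -0.7, 0, 0.55], [0, 0, 0, 0, 0, 0, 0.55], [0, 0, 0, 0, 0, 0, 0.55]]])

```text
time_s: 38.35
tcp_pos: [0.5215, -0.2721, 0.2308]
orientation: [0.068, 0.998, 0.0, -0.0]
contact_force: [-0.9, 0.2, -0.7]
finger_gap: 0.547
finger_force: 0.0
```

```bash
python3 - <<'E'
from h import *
cv2.imwrite("pics/s4.png",vision.camera("scene")[:,:,::-1])
cv2.imwrite("pics/t4.png",vision.camera("top")[:,:,::-1])
crop('pics/s4.png','pics/c7.png',190,110,510,345,2.5)
E
```

```text
(no output)
```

View pics/c7.png

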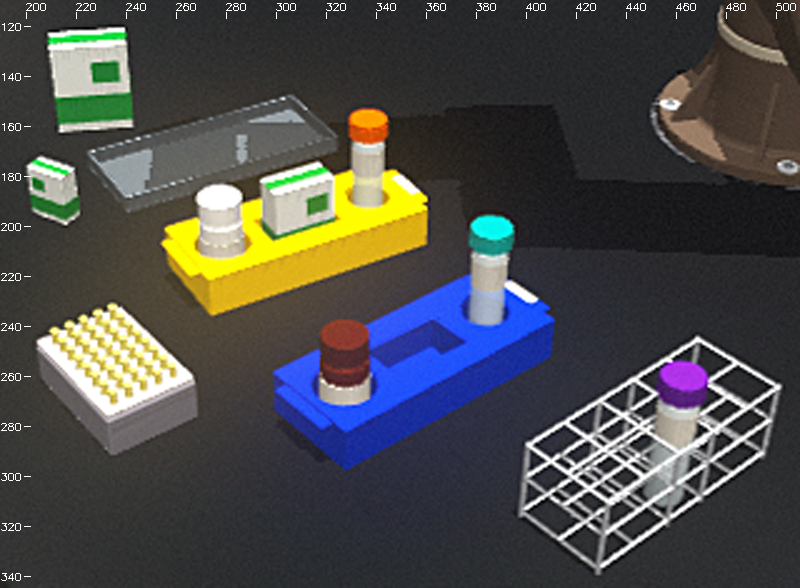

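View pics/t4.png

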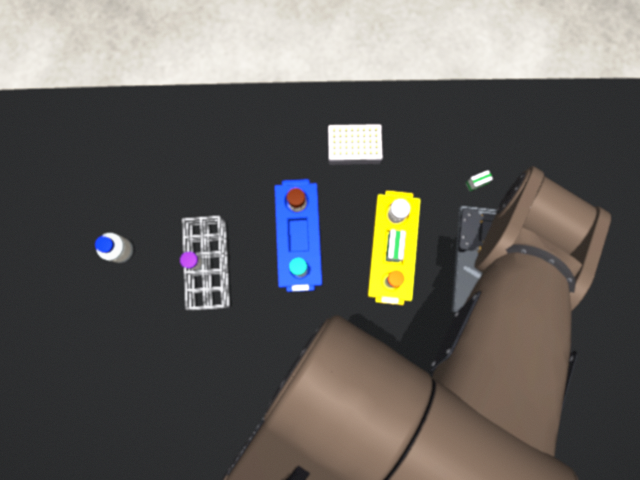

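All five items stand upright in their pockets: blue tray teal (298,267) and amber (296,199); yellow tray orange (396,280), carton (397,245) and white (400,210). The purple tube (189,260), reagent bottle and tip box haven't moved.

```bash
python3 -c "
from workcell import sign_off
print(sign_off())"
```

```text
the job is handed in; nothing more can be done
None
```

Both kits are made up and the job is handed in at about 38 s of the 134 s: teal tube and amber bottle in the blue tray, orange tube, white bottle and strip carton in the yellow, all standing upright in their pockets, bystanders untouched.

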